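# Close the test-tile case for carrying

## Robot

A 6-joint arm with a two-finger parallel gripper is mounted at the origin on a cart in front of the work surface, level with it; the furniture and walls round the work are solid. World frame = base frame: x ahead of the robot, y to its left, z up, the work surface at z = 0. Lengths are in m, angles in rad, forces in N, time in s.
With the tool pointing down it reaches from about 0.375 to 0.975 m from the base axis. Payload 3.8 kg.
Tool frame: the origin (TCP) lies midway between the tips of the shut fingers; the grasp point (between the pads) lies 19 mm behind it; z points along the fingers, y is the direction in which the jaws open and shut (so a half turn about z gives the same grasp; the last joint's range is limited). The gripper opens to 85 mm and grips with 20 to 120 N. Pads are 22 mm wide; open, the fingers measure 114 mm over their backs; the gripper's body (76 mm by 85 mm) begins 54 mm behind the grasp point. The pads swing forward as they close: fully open they stand 13 mm farther back than shut.
Start: joints at [-1.309, 0.264, 1.604, -0, 1.274, -0.037], TCP at [0.199, -0.645, 0.231] pointing down, gripper open.
Joint ranges: [-2.63, 2.63], [-0.94, 2.18], [0.31, 2.57], [-1.31, 4.45], [0, 2.66], [-2.55, 2.55]. Speed limits (rad/s): [2.57, 2.57, 3.14, 3.14, 3.14, 3.14].

## Interface

Orientations are given as a rotation vector (axis times angle).
In Python, from workcell import bot gives the robot as it stands. The module is installed in compiled form; this text tells all that it offers.
- The arm moves only by the tool play_rows, never from a script. Its argument "series" is a list of rows, each an object with "translation": the shift along the tool's x, y, z in m, a list of three; "spin": the turn about the tool's z in units of 5 degrees (1.0 is 5 degrees). In form: [{"translation": [dx, dy, dz], "spin": spin}, ...]. A call has 1 to 5 rows; each row shifts and turns the commanded pose from where the row before left it, along the tool's axes as they then stand; what a row does not reach is not made up. A row lasts 1/10 s, in which the tool goes at most 50 mm and 8.59 degrees, less where a joint would pass 70% of its speed; a pose out of reach is approached as far as the arm can. A call is refused whole if a number of a shift passes 0.05 or a number of a turn 1, either way. A call with a gripper value outside its range is refused whole. "jaw" is the gripper's target within -1 to 1 (fully open at 1, half-way at 0, shut at -1), set as the call begins (left out, the last holds). The fingers move at their own pace and stop on an object; "force" is the grip in N (left out, the last holds). Time passes only in rows, so rows that do not move let the fingers close. It gives the time, the measured TCP pose, the force and the opening at its end, in the units of the state.
- bot.read_state(): the state, without advancing time (a new reading comes with each control period).
- bot.read_camera(name): name is "scene" or "top" or "wrist"; returns the picture (420x560x3 uint8, blue, green, red); there is no depth.
- bot.get_calibration(name): a dict with "fov_y" (degrees; the focal length in pixels is half the picture's height over the tangent of half this angle, whatever the lens; pixels are square), "cx", "cy" (the principal point, pixels), "k1" (the pictures are not rectified: a ray, as slopes to the right and down, at radius r is drawn at 1 + k1 r^2 times it, then the intrinsics apply), "R" (3x3) and "t" (3): a world point X has camera coordinates R X + t. Camera axes: x right, y down, z forward; pixel columns grow to the right and rows downward; lengths in m; the calibration is good to about 2 mm. A picture is of the moment at which its call begins: read the wrist's pose just before it. get_calibration takes no time and is no camera call; for the wrist camera it gives the pose at the moment of the call.
- bot.finish_job(): hands the job in, once; it reports no verdict.
The state is a dict: "time": time; "q": joint angles; "joint_vel": joint speeds; "joint_torque": joint torques, N m; "tool_pos": TCP position; "tcp_rot": TCP orientation; "wrist_force": force on the tool from outside, world axes, zero at the start; "torque": the same for the moment, N m; "width": opening from 0.0 (shut) to 1.0 (fully open).
Only numpy, scipy, OpenCV 4.12 (cv2) and the standard library are available. Lean on these libraries where they do the work, as an engineer would, in place of code of your own. Each camera call takes 0.05 s, during which the arm holds its last target. There are 200 camera calls.

## Task

Make the wooden test-tile case ready to carry, pushing with the fingertips only: push the follower block along until the three tiles stand closed up snugly in their row, slide the lid fully home over them, then swing the brass catch round until it lies straight across behind the end of the lid. The tiles stay upright in the case, nothing is picked up, and the other things on the table are left where they are.

Things in the scene. Friction and masses are not known exactly. Their poses are not given: they have to be found in the camera images.
- tile_case: long narrow wooden case fixed to the table, 114 wide (its x), 318 long (its y), 91 mm high; origin on the table under the trough's middle. Trough 70 wide, y -140 to +140 mm, floor 8 mm up; mouth 72 mm wide between the lips beside the lid. Rims and the rear (-y) end block 91 mm high; the +y end block (y 140 to 160 mm) only 78 mm high: the lid slides out over it to +y
- follower (a joint): travel in m of the follower, a wooden block in the trough, 64 mm wide, 16 mm thick (along y), top 76 mm above the table; 0 = back against the rear end block, grows to the case's +y, where it pushes the tiles against the end of the trough. About 2 N of friction, stays where left. Three tiles closed up stop it at about 0.132
- follower_back (a point): middle of the top edge of the follower's back face (the face to push, looking to the case's -y), 76 mm above the table. At the start the trough behind it is free for 59 to 73 mm; the lid does not cover it, nor will it when the row is closed up
- lid (a joint): opening in m of the sliding lid, a board 80 mm wide, 6 mm thick, running in grooves, its underside 78.5 mm above the table; 0 = fully home, grows to the case's +y. About 1.5 N of friction, stays where left. At the start it stands 155 to 185 mm open, out over the table
- lid_end (a point): middle of the top edge of the lid's outer end face (looks to the case's +y, the face to push). A pull batten 60 mm wide, 20 mm long stands there, so the face reaches from 78.5 to 98.5 mm above the table. Fully home it lies at the case's y = +143 mm, above the low end block (78 mm high), 17 mm short of that block's outer face
- catch (a joint): angle in rad of the brass swing catch, a flat bar 12 mm wide, 79 to 85 mm above the table, reaching 89 mm from its upright pivot; 0 = closed, along the case's +x behind the lid's end; grows anticlockwise from above (pi/2: along the case's +y). Friction 0.05 N m, stays where left; while the lid is out it strikes the lid and cannot close
- catch_pivot (a point): pivot of the catch, on the low end block at the case's (-49, +151) mm, 82 mm above the table
- catch_post (a point): top centre of the round thumb post on the catch, 70 mm from the pivot, 15 mm across, standing up from the bar to 103 mm above the table; push it sideways
- tile_1: glazed test tile, an L of an upright plate 46 mm wide, 62 mm high and 7 mm thick on a foot 44 mm long and 6 mm thick; origin under the middle of the foot; its x axis runs along the foot away from the upright (at the start about along the case's +y). Loose, 55 g
- tile_2: glazed test tile, an L of an upright plate 46 mm wide, 62 mm high and 7 mm thick on a foot 44 mm long and 6 mm thick; origin under the middle of the foot; its x axis runs along the foot away from the upright (at the start about along the case's +y). Loose, 55 g
- tile_3: glazed test tile, an L of an upright plate 46 mm wide, 62 mm high and 7 mm thick on a foot 44 mm long and 6 mm thick; origin under the middle of the foot; its x axis runs along the foot away from the upright (at the start about along the case's +y). Loose, 55 g
- glaze_tub: closed glaze sample tub, 75 mm across, 72 high, behind the case; origin under its centre. Leave alone
- slip_tub: closed glaze sample tub, 69 mm across, 57 high, behind the case; origin under its centre. Leave alone
- loop_tool: loop tool, 27 x 200 x 12 mm, lying in front of the case; origin under its middle. Leave alone
- brush: paint brush, 11 x 190 x 12 mm, lying in front, to the left; origin under its middle. Leave alone
Not all that is in view belongs to the job. There is more than one size of the tile_3; the one meant has the size given above.

How it is judged:
By the outcome, as a careful person would: the job done as asked, in the order asked, and still so for the second after the job is handed in, with the robot touching nothing.
It also fails if it takes over 64 s, if anything falls off the work surface, if the arm or the gripper's body presses on something with over 40 N, if the wrist force passes 120 N, or if a joint passes its speed limit or range.

## Working session

There is one attempt and no reset: what is moved stays moved. The work goes in short steps, Python scripts to look and compute and a tool call to move; the robot and the scene stay as the last step left them, time stands still between calls to the robot, and variables do not carry over. Pictures are saved under pics/ and viewed, about 8 in all and at most 12, crops included, and the job is handed in when it is done.

Besides the shell and the picture viewer there is one more tool, called after "Emit:" as name([rows], argument=value, ...), one row to a line, values as JSON. play_rows: Moves the arm, as the interface text tells. Its arguments: {"type":"object","properties":{"series":{"type":"array","items":{"type":"object","properties":{"translation":{"type":"array","items":{"type":"number"}},"spin":{"type":"number"}}}},"jaw":{"type":"number"},"force":{"type":"number"}},"required":["series"]}

```bash
mkdir -p pics; python3 - <<'E'
from workcell import bot
import cv2,numpy as np
s=bot.read_state();print({k:np.round(v,3).tolist() for k,v in s.items()})
for n in("scene","top"):
    im=bot.read_camera(n);cv2.imwrite(f"pics/{n}0.png",im)
    c=bot.get_calibration(n);print(n,c)
E
```

```text
{'time': 0.0, 'q': [-1.309, 0.265, 1.605, -0.0, 1.274, -0.037], 'joint_vel': [-0.0, -0.001, 0.0, -0.001, 0.002, 0.001], 'joint_torque': [0.001, -51.511, -36.731, 0.0, 0.013, -0.0], 'tool_pos': [0.199, -0.644, 0.23], 'tcp_rot': [-3.104, -0.467, 0.0], 'wrist_force': [0.214, -0.252, -0.753], 'torque': [0.0, 0.002, -0.017], 'width': 0.997}
scene {'fov_y': 54.281395548016356, 'cx': 283.97060684344245, 'cy': 209.33367616986843, 'k1': -0.07684924926013403, 'R': array([[ 0.73157553, -0.68165219, -0.01214617],
       [-0.33615522, -0.34516064, -0.87627838],
       [ 0.59312469,  0.64514682, -0.48165203]]), 't': array([-0.41357653,  0.2527739 ,  0.73620055])}
top {'fov_y': 49.7127763763569, 'cx': 278.44149727928675, 'cy': 209.75108333494975, 'k1': 0.04716535096577022, 'R': array([[ 0.00355144, -0.99998911,  0.00302654],
       [-0.99800996, -0.00373492, -0.06294579],
       [ 0.06295641, -0.00279697, -0.99801236]]), 't': array([-0.02547447,  0.55307231,  1.10523118])}
```

View pics/top0.png

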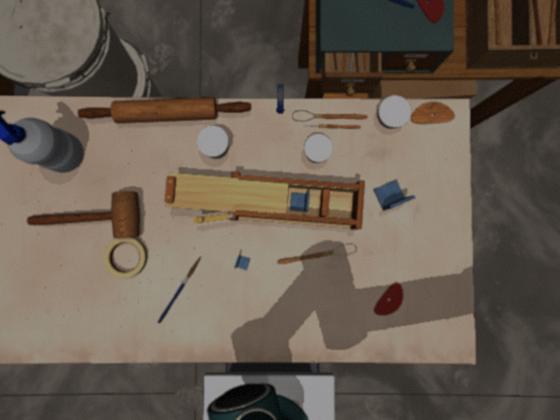

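View pics/scene0.png

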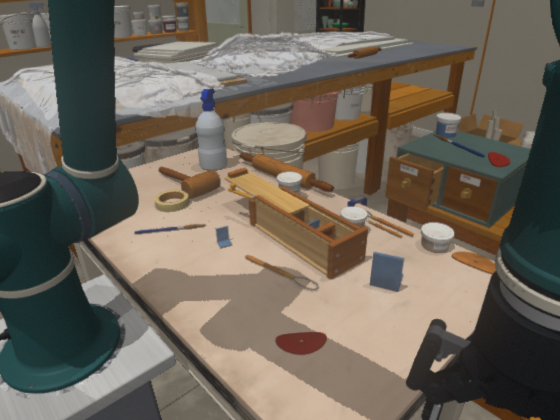

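```bash
cat >h.py <<'E'
from workcell import bot
import cv2,numpy as np
def ray(n,uv,z,c=None):
    c=c or bot.get_calibration(n); f=210/np.tan(np.radians(c["fov_y"]/2))
    d=(np.array(uv,float)-[c["cx"],c["cy"]])/f; p=d.copy()
    for _ in range(20): p=d/(1+c["k1"]*(p@p))
    R,t=np.array(c["R"]),np.array(c["t"]); o=-R.T@t; v=R.T@np.array([p[0],p[1],1])
    return o+v*(z-o[2])/v[2]
def proj(n,X,c=None):
    c=c or bot.get_calibration(n); f=210/np.tan(np.radians(c["fov_y"]/2))
    p=np.array(c["R"])@X+c["t"]; p=p[:2]/p[2]; return p*(1+c["k1"]*(p@p))*f+[c["cx"],c["cy"]]
E
python3 - <<'E'
import cv2
im=cv2.imread("pics/top0.png")[160:240,155:375]
cv2.imwrite("pics/c0.png",cv2.resize(cv2.convertScaleAbs(im,alpha=1.4),(792,288),interpolation=cv2.INTER_CUBIC))
E
```

```text
(no output)
```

View pics/c0.png

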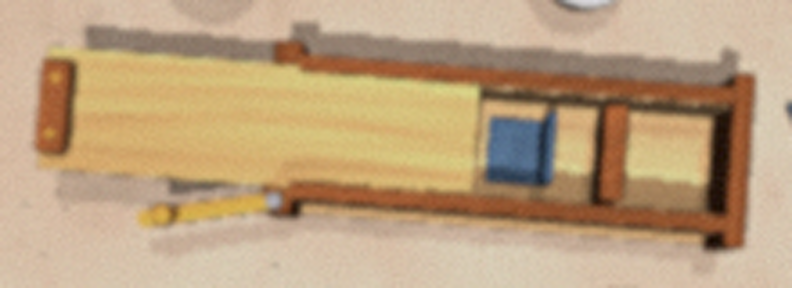

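```bash
python3 - <<'E'
from h import *
c=bot.get_calibration("top")
P=lambda u,v,z:ray("top",(155+(u+.5)/3.6-.5,160+(v+.5)/3.6-.5),z,c)
a=P(754,77,.091);b=P(741,246,.091);fl=P(626,106,.076);fr=P(620,204,.076)
l1=P(41,60,.0985);l2=P(37,150,.0985);pv=P(277,202,.085);po=P(159,214,.103)
print("rear",a,b,np.linalg.norm(a-b))
mid=(a+b)/2;lm=(l1+l2)/2;d=(lm-mid)[:2];print("lid",lm,"yaw by lid",np.degrees(np.arctan2(-d[0],d[1])),"by rear",np.degrees(np.arctan2((a-b)[1],(a-b)[0])))
th=np.arctan2(-d[0],d[1])
ex=np.array([np.cos(th),np.sin(th)]);ey=np.array([-np.sin(th),np.cos(th)])
O=mid[:2]+.158*ey
O2=pv[:2]+.049*ex-.151*ey
print("O",O,O2)
for n,p in dict(fl=fl,fr=fr,lid=lm,pv=pv,po=po).items():
    print(n,p[:2],(p[:2]-O)@ex,(p[:2]-O)@ey)
v=(po-pv)[:2];print("catch",np.degrees(np.arctan2(v@ey,v@ex)),np.linalg.norm(v))
E
```

```text
rear [ 0.61604758 -0.2217359   0.091     ] [ 0.50713283 -0.21254754  0.091     ] 0.10930163804803147
lid [0.59530231 0.23625959 0.0985    ] yaw by lid -4.252333895342814 by rear -4.822213374145274
O [ 0.57330576 -0.05957667] [ 0.57219609 -0.06865967]
fl [ 0.59864255 -0.14098512] 0.03130340134105919 -0.07930564396628699
fr [ 0.53449563 -0.13687276] -0.032971855466014575 -0.07996104408687177
lid [0.59530231 0.23625959] -2.6950289838889726e-17 0.2966528992830323
pv [0.53452749 0.08555796] -0.04943312713506878 0.1418597199690038
po [0.52576593 0.15828095] -0.06356291433096256 0.21373285631823652
catch 101.12213564884243 0.07324888132167374
```

Emit:
play_rows([
  {"translation": [0,0,0],"spin": 0.86},
  {"translation": [0,0,0],"spin": 0.86},
  {"translation": [0,0,0],"spin": 0.86},
  {"translation": [0,0,0],"spin": 0.86},
  {"translation": [0,0,0],"spin": 0.86},
], jaw=-1, force=60)

```text
time: 0.6
tool_pos: [0.1986, -0.6447, 0.2305]
tcp_rot: [-3.138, 0.125, 0.001]
wrist_force: [0.5, 0.2, -0.7]
width: 0.141
```

Emit:
play_rows([
  {"translation": [0.022,-0.033,0],"spin": 0},
  {"translation": [0.022,-0.033,0],"spin": 0},
  {"translation": [0.022,-0.033,0],"spin": 0},
  {"translation": [0.022,-0.033,0],"spin": 0},
  {"translation": [0.022,-0.033,0],"spin": 0},
])

```text
time: 1.1
tool_pos: [0.3215, -0.4873, 0.2307]
tcp_rot: [-3.138, 0.121, 0.001]
wrist_force: [0.2, 0.4, 0.7]
width: 0.0
```

Emit:
play_rows([
  {"translation": [0.022,-0.033,0],"spin": 0},
  {"translation": [0.022,-0.033,0],"spin": 0},
  {"translation": [0.022,-0.033,0],"spin": 0},
  {"translation": [0.022,-0.033,0],"spin": 0},
  {"translation": [0.022,-0.033,0],"spin": 0},
])

```text
time: 1.6
tool_pos: [0.4437, -0.3312, 0.2308]
tcp_rot: [-3.139, 0.12, 0.001]
wrist_force: [0.4, -0.9, 0.7]
width: 0.002
```

Emit:
play_rows([
  {"translation": [0.022,-0.033,0],"spin": 0},
  {"translation": [0.022,-0.033,0],"spin": 0},
  {"translation": [0.022,-0.033,0],"spin": 0},
  {"translation": [0.022,-0.033,0],"spin": 0},
  {"translation": [0.022,-0.033,0],"spin": 0},
])

```text
time: 2.1
tool_pos: [0.566, -0.1752, 0.2308]
tcp_rot: [-3.139, 0.12, 0.001]
wrist_force: [1.0, -0.1, 0.3]
width: 0.003
```

```bash
python3 - <<'E'
from h import *
from scipy.spatial.transform import Rotation as Ro
s=bot.read_state();print(s["time"],s["tool_pos"],s["width"],s["wrist_force"]);print(Ro.from_rotvec(s["tcp_rot"]).as_matrix().round(3))
c=bot.get_calibration("wrist");im=bot.read_camera("wrist");cv2.imwrite("pics/w1.png",im)
np.save("w1.npy",c,allow_pickle=True)
print(c["fov_y"],"tcp px",proj("wrist",s["tool_pos"],c))
E
```

```text
2.1 [ 0.56600187 -0.17516504  0.23077422] 0.0033004031564589794 [ 0.98516642 -0.14232199  0.32329627]
[[ 0.997 -0.076 -0.001]
 [-0.076 -0.997  0.   ]
 [-0.001 -0.    -1.   ]]
61.67126261881733 tcp px [280.15317545 269.04603356]
```

View pics/w1.png

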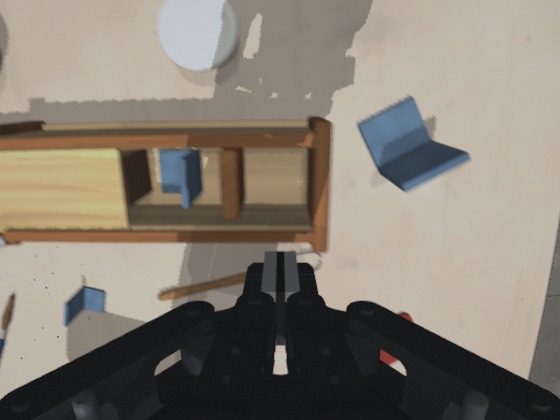

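```bash
python3 - <<'E'
from h import *
c=np.load("w1.npy",allow_pickle=True).item()
for n,u,v,z in [("rearU",329,119,.091),("rearL",326,250,.091),("folU",243,149,.076),("folL",240,219,.076),("pit",312,185,.091)]:
    print(n,ray("wrist",(u,v),z,c)[:2].round(4))
a=ray("wrist",(329,119),.091,c);b=ray("wrist",(326,250),.091,c);print(np.linalg.norm(a-b))
E
```

```text
rearU [ 0.6219 -0.2178]
rearL [ 0.5104 -0.2111]
folU [ 0.6015 -0.1462]
folL [ 0.5395 -0.137 ]
pit [ 0.5696 -0.2017]
0.11173523573736877
```

Emit:
play_rows([
  {"translation": [0.001,-0.005,0.04],"spin": 0},
  {"translation": [0,0,0.04],"spin": 0},
  {"translation": [0,0,0.04],"spin": 0},
  {"translation": [0,0,0.03],"spin": 0},
  {"translation": [0,0,0.03],"spin": 0},
])

```text
time: 2.65
tool_pos: [0.5658, -0.1716, 0.0491]
tcp_rot: [-3.139, 0.12, 0.003]
wrist_force: [-0.7, 0.5, 0.7]
width: 0.001
```

Emit:
play_rows([
  {"translation": [0,-0.005,0],"spin": 0},
  {"translation": [0,-0.005,0],"spin": 0},
  {"translation": [0,-0.005,0],"spin": 0},
  {"translation": [0,-0.003,0],"spin": 0},
  {"translation": [0,-0.002,0],"spin": 0},
])

```text
time: 3.15
tool_pos: [0.5702, -0.1523, 0.0536]
tcp_rot: [3.138, -0.119, 0.006]
wrist_force: [0.3, -2.4, 2.1]
width: -0.004
```

```bash
python3 - <<'E'
from h import *
s=bot.read_state();print(s["time"],s["tool_pos"],s["wrist_force"],s["torque"])
E
```

```text
3.15 [ 0.57022537 -0.15227598  0.05356056] [ 0.31789491 -2.39717656  2.1213495 ] [-0.34609312 -0.05618983  0.06228599]
```

Emit:
play_rows([
  {"translation": [0,-0.005,0],"spin": 0},
  {"translation": [0,-0.005,0],"spin": 0},
  {"translation": [0,-0.005,0],"spin": 0},
  {"translation": [0,-0.005,0],"spin": 0},
  {"translation": [0,-0.005,0],"spin": 0},
])

```text
time: 3.65
tool_pos: [0.5704, -0.1266, 0.0513]
tcp_rot: [3.139, -0.12, 0.0]
wrist_force: [1.6, -1.3, 0.7]
width: -0.001
```

Emit:
play_rows([
  {"translation": [0,-0.005,0],"spin": 0},
  {"translation": [0,-0.005,0],"spin": 0},
  {"translation": [0,-0.005,0],"spin": 0},
  {"translation": [0,-0.004,0],"spin": 0},
  {"translation": [0,-0.004,0],"spin": 0},
])

```text
time: 4.15
tool_pos: [0.572, -0.1037, 0.0512]
tcp_rot: [3.139, -0.12, -0.0]
wrist_force: [1.5, -2.9, 1.4]
width: -0.002
```

```bash
python3 - <<'E'
from h import *
s=bot.read_state();print(s["time"],s["tool_pos"],s["wrist_force"],s["torque"])
cv2.imwrite("pics/t2.png",bot.read_camera("top"));cv2.imwrite("pics/s2.png",bot.read_camera("scene"));c=bot.get_calibration("wrist");np.save("w2.npy",c,allow_pickle=True);cv2.imwrite("pics/w2.png",bot.read_camera("wrist"))
E
```

```text
4.15 [ 0.57204052 -0.10369991  0.05119332] [ 1.45023605 -2.94183226  1.35840883] [-0.46911338 -0.12685325 -0.03423971]
```

View pics/w2.png

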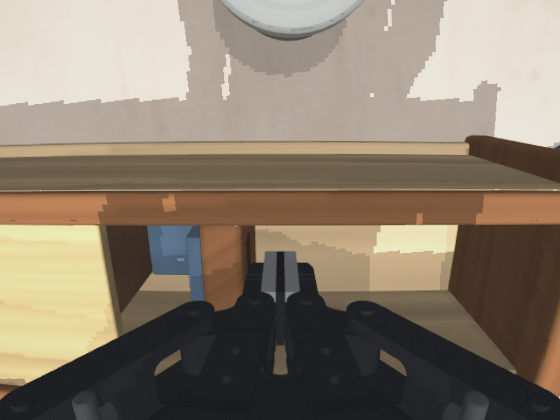

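Emit:
play_rows([
  {"translation": [0,-0.003,0],"spin": 0},
  {"translation": [0,-0.003,0],"spin": 0},
  {"translation": [0,-0.003,0],"spin": 0},
  {"translation": [0,-0.003,0],"spin": 0},
  {"translation": [0,-0.003,0],"spin": 0},
])

```text
time: 4.8
tool_pos: [0.5726, -0.0888, 0.0509]
tcp_rot: [-3.139, 0.12, 0.002]
wrist_force: [-2.0, -2.7, 0.1]
width: -0.003
```

Emit:
play_rows([
  {"translation": [0,-0.001,0],"spin": 0},
  {"translation": [0,-0.001,0],"spin": 0},
  {"translation": [0,-0.001,0],"spin": 0},
  {"translation": [0,-0.001,0],"spin": 0},
  {"translation": [0,-0.001,0],"spin": 0},
])

```text
time: 5.3
tool_pos: [0.5729, -0.0864, 0.051]
tcp_rot: [3.135, -0.118, -0.002]
wrist_force: [-4.1, -14.1, -1.5]
width: -0.003
```

Emit:
play_rows([
  {"translation": [0,-0.001,0],"spin": 0},
  {"translation": [0,-0.001,0],"spin": 0},
  {"translation": [0,0,0],"spin": 0},
])

```text
time: 5.6
tool_pos: [0.5729, -0.0863, 0.051]
tcp_rot: [3.133, -0.117, -0.002]
wrist_force: [-4.1, -18.1, -1.0]
width: -0.001
```

```bash
python3 - <<'E'
from h import *
s=bot.read_state();print(s["time"],s["tool_pos"],s["wrist_force"],s["torque"])
c=bot.get_calibration("wrist");np.save("w3.npy",c,allow_pickle=True);im=bot.read_camera("wrist");cv2.imwrite("pics/w3.png",im)
print("tcp",proj("wrist",s["tool_pos"],c))
t=bot.read_camera("top")[160:240,155:375]
cv2.imwrite("pics/v3.png",np.vstack([cv2.resize(im[200:400],(700,250)),cv2.resize(cv2.convertScaleAbs(t,alpha=1.4),(700,255),interpolation=cv2.INTER_CUBIC)]))
E
```

```text
5.6 [ 0.57286706 -0.08631492  0.05103505] [ -4.10085593 -18.14092127  -1.02307473] [-2.72716264  0.60195025  0.02013105]
tcp [280.16167977 269.06344274]
```

View pics/v3.png

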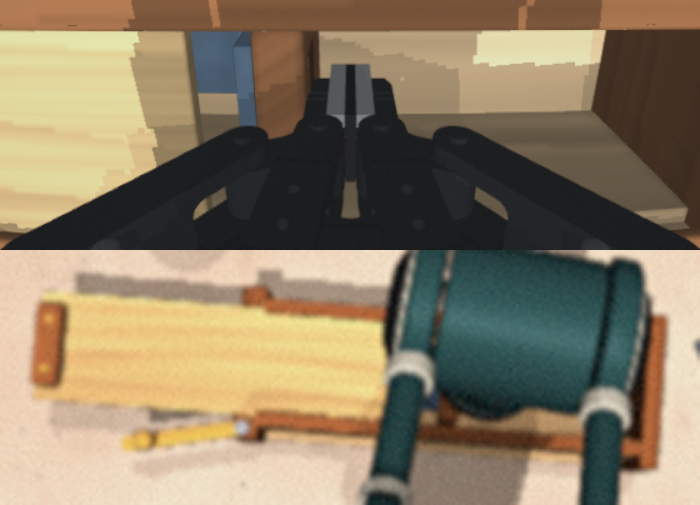

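Emit:
play_rows([
  {"translation": [0,0.005,0],"spin": 0},
  {"translation": [0,0.005,0],"spin": 0},
  {"translation": [0,0.005,-0.04],"spin": 0},
  {"translation": [0,0,-0.05],"spin": 0},
  {"translation": [0,0,-0.05],"spin": 0},
])

```text
time: 6.2
tool_pos: [0.5725, -0.0964, 0.1924]
tcp_rot: [-3.138, 0.12, 0.001]
wrist_force: [0.3, -0.0, 0.1]
width: -0.001
```

Emit:
play_rows([
  {"translation": [-0.03,0,-0.05],"spin": 0},
  {"translation": [-0.05,0,-0.05],"spin": 0},
  {"translation": [-0.03,0,-0.02],"spin": 0},
  {"translation": [0,0,0],"spin": 0},
  {"translation": [0,0,0],"spin": 0},
])

```text
time: 6.7
tool_pos: [0.4825, -0.0897, 0.2907]
tcp_rot: [-3.139, 0.12, -0.006]
wrist_force: [-0.0, 0.4, -1.1]
width: -0.002
```

```bash
python3 - <<'E'
from h import *
s=bot.read_state();print(s["time"],s["tool_pos"],s["wrist_force"])
c=bot.get_calibration("wrist");np.save("w4.npy",c,allow_pickle=True);im=bot.read_camera("wrist");cv2.imwrite("pics/w4.png",im)
cv2.imwrite("pics/v4.png",cv2.resize(im[:280],(800,400),interpolation=cv2.INTER_CUBIC))
E
```

```text
6.7 [ 0.48250472 -0.08968203  0.29073682] [-0.00195486  0.35879741 -1.11340281]
```

View pics/v4.png

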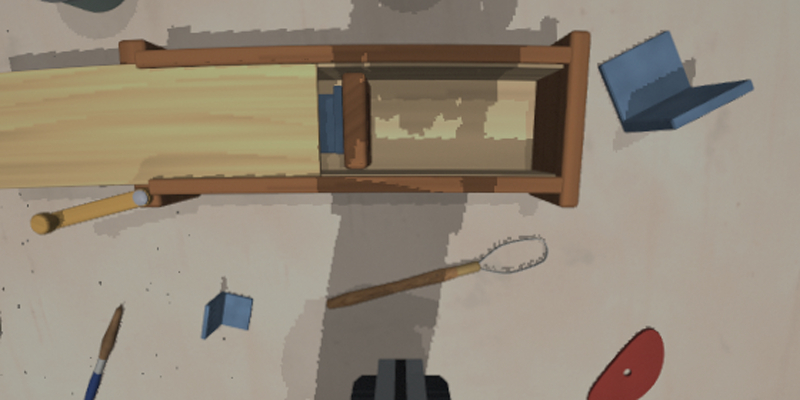

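```bash
python3 - <<'E'
from h import *
c=np.load("w4.npy",allow_pickle=True).item()
P=lambda u,v,z:ray("wrist",((u+.5)*.7-.5,(v+.5)*.7-.5),z,c)[:2]
a,b=P(590,32,.091),P(578,207,.091);ia,ib=P(567,32,.091),P(559,205,.091)
f=(P(369,74,.076)+P(367,167,.076))/2;pv=P(143,197,.085);po=P(41,222,.103);e=P(120,41,.078)
ex=(a-b)/np.linalg.norm(a-b);print("yaw",np.degrees(np.arctan2(ex[1],ex[0])),np.linalg.norm(a-b))
th=np.radians(-4.4);ex=np.array([np.cos(th),np.sin(th)]);ey=np.array([-ex[1],ex[0]])
r=(a+b)/2
for n,p in dict(rear=r,inner=(ia+ib)/2,fol=f,pivot=pv,post=po,end=e).items(): print(n,p.round(4),"rel rear",((p-r)@ex).round(4),((p-r)@ey).round(4))
v=po-pv;print(np.degrees(np.arctan2(v@ey,v@ex)),np.linalg.norm(v))
print("O from pivot",pv+.049*ex-.151*ey,"from rear",r+.158*ey)
# top-camera tool
E
```

```text
yaw -3.774511574129182 0.11184469942389808
rear [ 0.562 -0.217] rel rear 0.0 0.0
inner [ 0.5635 -0.203 ] rel rear 0.0004 0.0141
fol [ 0.5728 -0.074 ] rel rear -0.0002 0.1434
pivot [0.5359 0.0881] rel rear -0.0495 0.3022
post [0.5271 0.1565] rel rear -0.0635 0.3698
end [0.6408 0.0882] rel rear 0.0551 0.3104
101.73053790468047 0.06902299077162563
O from pivot [ 0.57313295 -0.06625981] from rear [ 0.57414827 -0.05950739]
```

Emit:
play_rows([
  {"translation": [0.009,-0.0365,0],"spin": 0},
  {"translation": [0.009,-0.0365,0],"spin": 0},
  {"translation": [0.009,-0.0365,0],"spin": 0},
  {"translation": [0.009,-0.0365,0],"spin": 0},
  {"translation": [0.009,-0.0365,0],"spin": 0},
])

```text
time: 7.25
tool_pos: [0.5412, 0.0904, 0.2871]
tcp_rot: [3.139, -0.12, -0.005]
wrist_force: [0.2, 0.2, -0.7]
width: 0.001
```

Emit:
play_rows([
  {"translation": [0.009,-0.0365,0],"spin": 0},
  {"translation": [0.009,-0.0365,0],"spin": 0},
  {"translation": [0.009,-0.0365,0],"spin": 0},
  {"translation": [0.009,-0.0365,0],"spin": 0},
  {"translation": [0.009,-0.0365,0],"spin": 0},
])

```text
time: 7.75
tool_pos: [0.5998, 0.2691, 0.2863]
tcp_rot: [3.138, -0.119, -0.006]
wrist_force: [-0.7, -0.2, 0.8]
width: 0.002
```

Emit:
play_rows([
  {"translation": [0,0,0.04],"spin": 0},
  {"translation": [0,0,0.04],"spin": 0},
  {"translation": [0,0,0.02],"spin": 0},
  {"translation": [0,0,0],"spin": 0},
  {"translation": [0,0,0],"spin": 0},
])

```text
time: 8.25
tool_pos: [0.5992, 0.2672, 0.1876]
tcp_rot: [3.138, -0.12, -0.005]
wrist_force: [0.7, 0.7, 0.2]
width: 0.004
```

```bash
python3 - <<'E'
from h import *
s=bot.read_state();print(s["time"],s["tool_pos"],s["wrist_force"])
c=bot.get_calibration("wrist");np.save("w5.npy",c,allow_pickle=True);im=bot.read_camera("wrist");cv2.imwrite("pics/w5.png",im)
for z in(.0985,): print(proj("wrist",np.array([s["tool_pos"][0],s["tool_pos"][1],z]),c))
E
```

```text
8.25 [0.59923145 0.26722703 0.18760215] [0.65337319 0.70354878 0.20298924]
[280.05084024 209.52024626]
```

View pics/w5.png

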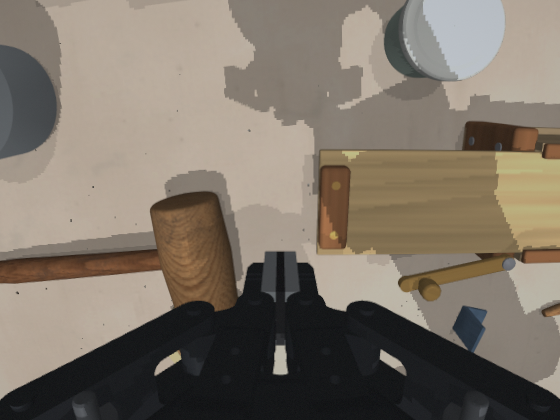

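Emit:
play_rows([
  {"translation": [0,0,0.04],"spin": 0},
  {"translation": [0,0,0.04],"spin": 0},
  {"translation": [0,0,0.02],"spin": 0},
  {"translation": [0,0.006,0],"spin": 0},
  {"translation": [0,0.006,0],"spin": 0},
])

```text
time: 8.8
tool_pos: [0.5999, 0.2551, 0.0914]
tcp_rot: [-3.138, 0.12, -0.004]
wrist_force: [0.4, -0.0, -0.2]
width: 0.001
```

Emit:
play_rows([
  {"translation": [0,0.005,0],"spin": 0},
  {"translation": [0,0.006,0],"spin": 0},
  {"translation": [0,0.008,0],"spin": 0},
  {"translation": [0,0.01,0],"spin": 0},
  {"translation": [0,0.01,0],"spin": 0},
])

```text
time: 9.3
tool_pos: [0.5974, 0.2161, 0.092]
tcp_rot: [-3.137, 0.12, -0.007]
wrist_force: [1.4, 1.2, 6.5]
width: 0.001
```

Emit:
play_rows([
  {"translation": [0,0.01,0],"spin": 0},
  {"translation": [0,0.01,0],"spin": 0},
  {"translation": [0,0.01,0],"spin": 0},
  {"translation": [0,0.01,0],"spin": 0},
  {"translation": [0,0.01,0],"spin": 0},
])

```text
time: 9.8
tool_pos: [0.5937, 0.166, 0.092]
tcp_rot: [-3.138, 0.12, -0.007]
wrist_force: [1.4, 2.2, 6.2]
width: -0.001
```

```bash
python3 - <<'E'
from h import *
s=bot.read_state();print(s["time"],s["tool_pos"],s["wrist_force"],s["torque"])
c=bot.get_calibration("wrist");np.save("w6.npy",c,allow_pickle=True);im=bot.read_camera("wrist");cv2.imwrite("pics/w6.png",im)
sc=bot.read_camera("scene");u,v=proj("scene",s["tool_pos"]).astype(int);print(u,v)
a=cv2.resize(im[120:340,180:480],(420,308));b=cv2.resize(cv2.convertScaleAbs(sc[max(v-50,0):v+50,u-60:u+60],alpha=1.5),(370,308))
cv2.imwrite("pics/v6.png",np.hstack([a,b]))
E
```

```text
9.8 [0.59365144 0.16599194 0.09200035] [1.4359847  2.19890816 6.23789588] [ 0.30636226 -0.16729751 -0.00082868]
250 179
```

View pics/v6.png

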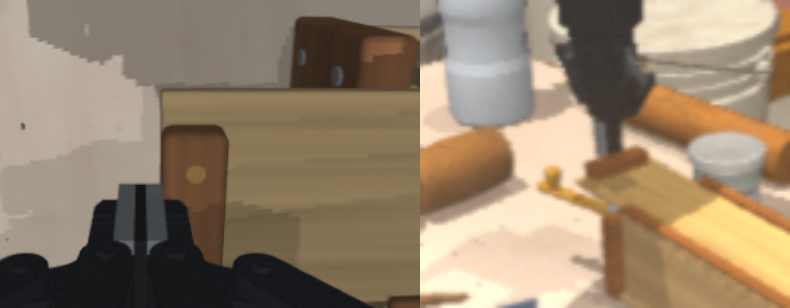

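Emit:
play_rows([
  {"translation": [0,-0.005,0],"spin": 0},
  {"translation": [0,0,0],"spin": 0},
])

```text
time: 10.1
tool_pos: [0.594, 0.1705, 0.0919]
tcp_rot: [-3.139, 0.12, -0.007]
wrist_force: [0.3, -0.6, 6.7]
width: -0.004
```

Emit:
play_rows([
  {"translation": [0,0,0.003],"spin": 0},
  {"translation": [0,0,0],"spin": 0},
])

```text
time: 10.3
tool_pos: [0.5942, 0.171, 0.0917]
tcp_rot: [-3.138, 0.12, -0.007]
wrist_force: [-4.9, -1.0, 19.7]
width: 0.001
```

Emit:
play_rows([
  {"translation": [0,0.004,0],"spin": 0},
  {"translation": [0,0.006,0],"spin": 0},
  {"translation": [0,0.006,0],"spin": 0},
])

```text
time: 10.6
tool_pos: [0.5931, 0.1558, 0.0917]
tcp_rot: [-3.137, 0.12, -0.008]
wrist_force: [-5.2, 4.2, 19.7]
width: -0.001
```

Emit:
play_rows([
  {"translation": [0,0,-0.008],"spin": 0},
  {"translation": [0,-0.008,0],"spin": 0},
  {"translation": [0,-0.008,0],"spin": 0},
  {"translation": [0,0,0],"spin": 0},
])

```text
time: 11.0
tool_pos: [0.5915, 0.1721, 0.0936]
tcp_rot: [3.139, -0.118, -0.002]
wrist_force: [0.9, 0.1, 0.0]
width: 0.002
```

Emit:
play_rows([
  {"translation": [0,0,0.005],"spin": 0},
  {"translation": [0,0,0.005],"spin": 0},
  {"translation": [0,0,0],"spin": 0},
])

```text
time: 11.3
tool_pos: [0.5908, 0.1709, 0.0826]
tcp_rot: [3.138, -0.12, -0.005]
wrist_force: [-0.9, -0.0, -0.7]
width: 0.003
```

Emit:
play_rows([
  {"translation": [0,0.006,0],"spin": 0},
  {"translation": [0,0.006,0],"spin": 0},
  {"translation": [0,0.006,0],"spin": 0},
  {"translation": [0,0.006,0],"spin": 0},
  {"translation": [0,0.006,0],"spin": 0},
])

```text
time: 11.8
tool_pos: [0.5898, 0.1408, 0.0846]
tcp_rot: [-3.139, 0.121, -0.0]
wrist_force: [0.8, 1.5, -2.0]
width: -0.001
```

Emit:
play_rows([
  {"translation": [0,0.008,0],"spin": 0},
  {"translation": [0,0.008,0],"spin": 0},
  {"translation": [0,0.008,0],"spin": 0},
  {"translation": [0,0.006,0],"spin": 0},
  {"translation": [0,0.005,0],"spin": 0},
])

```text
time: 12.3
tool_pos: [0.5871, 0.1057, 0.0846]
tcp_rot: [3.139, -0.121, 0.0]
wrist_force: [1.5, 2.1, -0.9]
width: 0.0
```

Emit:
play_rows([
  {"translation": [0,0.003,0],"spin": 0},
  {"translation": [0,0.003,0],"spin": 0},
  {"translation": [0,0.002,0],"spin": 0},
  {"translation": [0,0.002,0],"spin": 0},
  {"translation": [0,0.002,0],"spin": 0},
])

```text
time: 12.8
tool_pos: [0.5863, 0.0945, 0.0846]
tcp_rot: [-3.139, 0.12, -0.0]
wrist_force: [-0.2, 1.9, -1.3]
width: -0.0
```

Emit:
play_rows([
  {"translation": [0,0.001,0],"spin": 0},
  {"translation": [0,0.001,0],"spin": 0},
  {"translation": [0,0.001,0],"spin": 0},
  {"translation": [0,0.001,0],"spin": 0},
  {"translation": [0,0.001,0],"spin": 0},
])

```text
time: 13.3
tool_pos: [0.5861, 0.0909, 0.0847]
tcp_rot: [-3.137, 0.121, -0.001]
wrist_force: [0.3, 8.8, -1.7]
width: -0.001
```

Emit:
play_rows([
  {"translation": [0,0.001,0],"spin": 0},
  {"translation": [0,0.001,0],"spin": 0},
  {"translation": [0,0,0],"spin": 0},
])

```text
time: 13.6
tool_pos: [0.586, 0.0908, 0.0847]
tcp_rot: [-3.134, 0.122, -0.001]
wrist_force: [1.1, 13.0, -2.3]
width: 0.003
```

Emit:
play_rows([
  {"translation": [0,-0.005,0],"spin": 0},
  {"translation": [0,-0.01,0],"spin": 0},
  {"translation": [0,-0.01,-0.04],"spin": 0},
  {"translation": [0,0,-0.05],"spin": 0},
  {"translation": [0,0,-0.03],"spin": 0},
])

```text
time: 14.1
tool_pos: [0.589, 0.1128, 0.2084]
tcp_rot: [3.139, -0.119, 0.006]
wrist_force: [0.3, -0.1, 0.5]
width: -0.003
```

Emit:
play_rows([
  {"translation": [-0.04,0,0],"spin": 0},
  {"translation": [-0.04,0,0],"spin": 0},
  {"translation": [-0.04,0,0],"spin": 0},
  {"translation": [0,0,0],"spin": 0},
  {"translation": [0,0,0],"spin": 0},
])

```text
time: 14.6
tool_pos: [0.4676, 0.1216, 0.2048]
tcp_rot: [3.139, -0.119, 0.002]
wrist_force: [0.8, -0.4, 0.2]
width: -0.001
```

```bash
python3 - <<'E'
from h import *
s=bot.read_state();print(s["time"],s["tool_pos"],s["wrist_force"])
c=bot.get_calibration("wrist");np.save("w7.npy",c,allow_pickle=True);im=bot.read_camera("wrist");cv2.imwrite("pics/w7.png",im)
E
```

```text
14.6 [0.46757889 0.12156626 0.20484699] [ 0.82743141 -0.37442024  0.20012139]
```

View pics/w7.png

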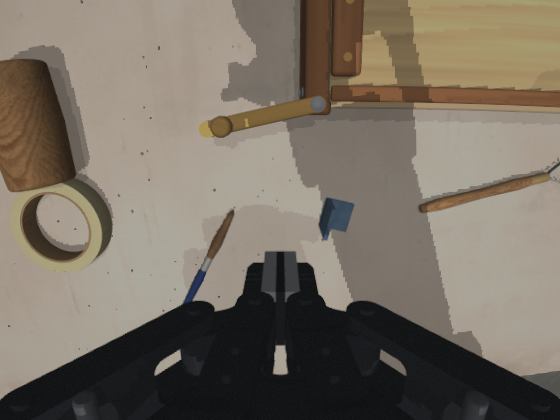

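```bash
python3 - <<'E'
from h import *
c=np.load("w7.npy",allow_pickle=True).item()
th=np.radians(-4.4);ex=np.array([np.cos(th),np.sin(th)]);ey=np.array([-ex[1],ex[0]])
pv=ray("wrist",(318,104),.085,c)[:2];po=ray("wrist",(221,127),.103,c)[:2];v=po-pv
le=ray("wrist",(332,72),.0985,c)[:2];print("lid end rel pivot",(le-pv)@ex,(le-pv)@ey)
print(pv,po,np.degrees(np.arctan2(v@ey,v@ex)),np.linalg.norm(v))
O=pv+.049*ex-.151*ey;print("O",O)
for a in(102,75,50,25,0): print(a,pv+.07*(np.cos(np.radians(a))*ex+np.sin(np.radians(a))*ey), )
E
```

```text
lid end rel pivot 0.021212595781774826 -0.007476498740376493
[0.53613193 0.08901059] [0.52610231 0.15791679] 102.68151434139135 0.06963231058903305
O [ 0.57340294 -0.06530361]
102 [0.52687399 0.15839568]
75 [0.55938321 0.15503617]
50 [0.58510837 0.13902367]
25 [0.6016561 0.1136395]
0 [0.60592563 0.08364026]
```

Emit:
play_rows([
  {"translation": [0.009,-0.02,0.02],"spin": 0},
  {"translation": [0.02,-0.02,0.03],"spin": 0},
  {"translation": [0,0,0.03],"spin": 0},
  {"translation": [0,0,0.03],"spin": 0},
  {"translation": [0,0,0.006],"spin": 0},
])

```text
time: 15.15
tool_pos: [0.4983, 0.1585, 0.0845]
tcp_rot: [3.137, -0.12, -0.01]
wrist_force: [-0.9, 0.2, -0.2]
width: 0.002
```

Emit:
play_rows([
  {"translation": [0.006,0,0],"spin": 0},
  {"translation": [0.006,0,0],"spin": 0},
  {"translation": [0.006,0,0],"spin": 0},
  {"translation": [0.006,0,0],"spin": 0},
  {"translation": [0,0,0],"spin": 0},
])

```text
time: 15.65
tool_pos: [0.526, 0.1575, 0.0901]
tcp_rot: [-3.139, 0.121, -0.005]
wrist_force: [0.1, -0.1, -0.6]
width: -0.0
```

Emit:
play_rows([
  {"translation": [0.008,0.001,0],"spin": 0},
  {"translation": [0.008,0.001,0],"spin": 0},
  {"translation": [0.008,0.001,0],"spin": 0},
  {"translation": [0.008,0.001,0],"spin": 0},
  {"translation": [0.007,0.001,0],"spin": 0},
])

```text
time: 16.15
tool_pos: [0.5628, 0.149, 0.0882]
tcp_rot: [3.139, -0.12, -0.001]
wrist_force: [-1.7, -1.0, 0.5]
width: 0.0
```

```bash
python3 - <<'E'
from h import *
s=bot.read_state();print(s["time"],s["tool_pos"],s["wrist_force"])
c=bot.get_calibration("wrist");np.save("w8.npy",c,allow_pickle=True);im=bot.read_camera("wrist");cv2.imwrite("pics/w8.png",im)
E
```

```text
16.15 [0.56276826 0.1489725  0.08822696] [-1.68956451 -1.00934103  0.50867202]
```

View pics/w8.png

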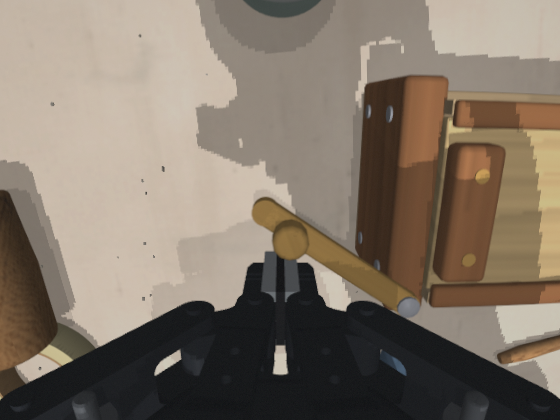

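Emit:
play_rows([
  {"translation": [-0.008,0,0],"spin": 0},
  {"translation": [-0.006,-0.015,0],"spin": 0},
  {"translation": [0,-0.013,0],"spin": 0},
  {"translation": [0.02,0,0],"spin": 0},
  {"translation": [0.02,0,0],"spin": 0},
])

```text
time: 16.7
tool_pos: [0.5903, 0.1776, 0.0888]
tcp_rot: [-3.139, 0.116, -0.001]
wrist_force: [0.9, -0.2, -0.4]
width: 0.002
```

Emit:
play_rows([
  {"translation": [0,0.006,0],"spin": 0},
  {"translation": [0.001,0.007,0],"spin": 0},
  {"translation": [0.001,0.007,0],"spin": 0},
  {"translation": [0.002,0.007,0],"spin": 0},
  {"translation": [0.002,0.006,0],"spin": 0},
])

```text
time: 17.2
tool_pos: [0.5951, 0.143, 0.0899]
tcp_rot: [-3.137, 0.12, -0.007]
wrist_force: [2.6, 2.8, 1.9]
width: -0.002
```

Emit:
play_rows([
  {"translation": [0.002,0.006,0],"spin": 0},
  {"translation": [0.001,0.005,0],"spin": 0},
  {"translation": [0.001,0.005,0],"spin": 0},
  {"translation": [0.001,0.005,0],"spin": 0},
  {"translation": [0,0.004,0],"spin": 0},
])

```text
time: 17.7
tool_pos: [0.5964, 0.116, 0.088]
tcp_rot: [3.139, -0.121, -0.002]
wrist_force: [0.5, 0.5, -0.7]
width: -0.001
```

Emit:
play_rows([
  {"translation": [0.001,0.003,0],"spin": 0},
  {"translation": [0.001,0.003,0],"spin": 0},
  {"translation": [0.001,0.002,0],"spin": 0},
  {"translation": [0,0.001,0],"spin": 0},
  {"translation": [0,0.001,0],"spin": 0},
])

```text
time: 18.2
tool_pos: [0.5992, 0.1065, 0.0885]
tcp_rot: [-3.139, 0.12, -0.0]
wrist_force: [-1.1, 0.9, -1.1]
width: 0.005
```

Emit:
play_rows([
  {"translation": [0,0.001,0],"spin": 0},
  {"translation": [0,0.0005,0],"spin": 0},
  {"translation": [0,0,0],"spin": 0},
])

```text
time: 18.5
tool_pos: [0.5992, 0.1051, 0.0886]
tcp_rot: [-3.139, 0.12, -0.0]
wrist_force: [-1.5, 0.2, -0.5]
width: 0.002
```

```bash
python3 - <<'E'
from h import *
s=bot.read_state();print(s["time"],s["tool_pos"],s["wrist_force"])
c=bot.get_calibration("wrist");np.save("w9.npy",c,allow_pickle=True);im=bot.read_camera("wrist");cv2.imwrite("pics/w9.png",im)
E
```

```text
18.5 [0.59919455 0.10506587 0.0885745 ] [-1.45761726  0.21417504 -0.46150396]
```

View pics/w9.png

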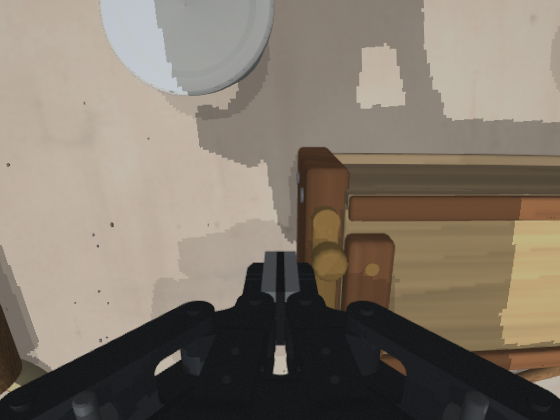

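Emit:
play_rows([
  {"translation": [0,0.001,0],"spin": 0},
  {"translation": [0,0.001,0],"spin": 0},
  {"translation": [0,0,0],"spin": 0},
])

```text
time: 18.85
tool_pos: [0.5992, 0.1042, 0.0886]
tcp_rot: [-3.137, 0.12, -0.001]
wrist_force: [1.1, 5.6, -1.5]
width: 0.003
```

Emit:
play_rows([
  {"translation": [0,0.001,0],"spin": 0},
  {"translation": [0,0.001,0],"spin": 0},
  {"translation": [0,0,0],"spin": 0},
])

```text
time: 19.15
tool_pos: [0.5992, 0.1036, 0.0887]
tcp_rot: [-3.135, 0.121, -0.002]
wrist_force: [1.0, 9.6, -2.1]
width: -0.004
```

Hard stop reached at the predicted place. Back off, rise and check.

Emit:
play_rows([
  {"translation": [0,-0.005,0],"spin": 0},
  {"translation": [0,-0.012,0],"spin": 0},
  {"translation": [0,-0.01,-0.04],"spin": 0},
  {"translation": [0,0,-0.05],"spin": 0},
  {"translation": [-0.04,0,-0.05],"spin": 0},
])

```text
time: 19.65
tool_pos: [0.5728, 0.1307, 0.2206]
tcp_rot: [3.139, -0.12, 0.007]
wrist_force: [0.9, 0.3, 0.8]
width: 0.001
```

Emit:
play_rows([
  {"translation": [-0.045,0.02,-0.03],"spin": 0},
  {"translation": [-0.04,0.03,0],"spin": 0},
  {"translation": [0,0.03,0],"spin": 0},
  {"translation": [0,0,0],"spin": 0},
  {"translation": [0,0,0],"spin": 0},
])

```text
time: 20.15
tool_pos: [0.4852, 0.059, 0.2441]
tcp_rot: [-3.139, 0.122, -0.002]
wrist_force: [-0.2, -0.4, 0.2]
width: -0.002
```

```bash
python3 - <<'E'
from h import *
s=bot.read_state();print(s["time"],s["tool_pos"],s["wrist_force"])
c=bot.get_calibration("wrist");np.save("w10.npy",c,allow_pickle=True);im=bot.read_camera("wrist");cv2.imwrite("pics/w10.png",im)
cv2.imwrite("pics/v10.png",cv2.resize(im[:280],(800,400),interpolation=cv2.INTER_CUBIC))
cv2.imwrite("pics/t10.png",bot.read_camera("top"))
E
```

```text
20.15 [0.48521444 0.05904896 0.2441195 ] [-0.2373487  -0.41961619  0.20243171]
```

```bash
python3 - <<'E'
from h import *
c=np.load("w10.npy",allow_pickle=True).item();im=cv2.imread("pics/w10.png")
th=np.radians(-4.4);ex=np.array([np.cos(th),np.sin(th)]);ey=np.array([-ex[1],ex[0]])
pv=np.array([.5361,.0890]);W=lambda X,Y,z:np.r_[pv+X*ex+Y*ey,z]
w9=cv2.imread("pics/w9.png");print("brass hsv",cv2.cvtColor(w9,cv2.COLOR_BGR2HSV)[218:228:4,322:330:4].tolist())
hsv=cv2.cvtColor(im,cv2.COLOR_BGR2HSV)
# sample hue/sat/val across bar at several X
for X in(.015,.035,.055,.083):
    row=[]
    for Y in np.arange(-.020,.021,.002):
        u,v=proj("wrist",W(X,Y,.085),c).round().astype(int); row.append(tuple(int(t) for t in hsv[v,u]))
    print(X,row)
# follower back and changes elsewhere
a=cv2.imread("pics/top0.png");b=cv2.imread("pics/t10.png")
d=cv2.absdiff(a,b).max(2)>50
n,l,st,_=cv2.connectedComponentsWithStats(d.astype(np.uint8));print([s.tolist() for s in st[1:] if s[4]>15])
E
```

```text
brass hsv [[[18, 141, 134], [18, 137, 134]], [[18, 136, 135], [18, 137, 134]], [[18, 138, 135], [18, 136, 135]]]
0.015 [(19, 95, 113), (19, 95, 113), (19, 97, 113), (19, 96, 112), (19, 95, 113), (19, 96, 112), (19, 95, 110), (14, 128, 80), (18, 137, 112), (18, 137, 121), (18, 138, 120), (18, 137, 121), (18, 139, 119), (19, 139, 110), (14, 49, 126), (17, 37, 159), (16, 36, 165), (16, 36, 165), (16, 34, 164), (16, 34, 163), (16, 34, 164)]
0.035 [(13, 133, 90), (13, 131, 97), (15, 136, 103), (13, 138, 96), (13, 137, 97), (13, 134, 101), (13, 136, 94), (13, 133, 75), (18, 138, 120), (18, 138, 122), (18, 139, 121), (19, 137, 123), (18, 140, 118), (18, 137, 110), (12, 129, 73), (16, 37, 166), (16, 37, 166), (17, 35, 166), (18, 37, 167), (16, 37, 167), (16, 38, 167)]
0.055 [(13, 136, 92), (13, 130, 94), (13, 138, 96), (13, 134, 95), (12, 134, 93), (12, 133, 98), (12, 135, 96), (13, 136, 105), (18, 140, 153), (21, 133, 165), (21, 130, 165), (22, 131, 165), (21, 134, 165), (18, 138, 131), (13, 105, 102), (18, 31, 166), (16, 32, 167), (17, 32, 165), (17, 32, 166), (17, 32, 167), (17, 35, 166)]
[... 189 characters left out ...]
), (19, 140, 124), (18, 139, 127), (13, 133, 92), (18, 34, 166), (16, 34, 165), (16, 35, 166), (16, 39, 165), (16, 39, 164), (16, 39, 164)]
[[179, 168, 52, 9, 274], [165, 176, 12, 27, 281], [152, 178, 134, 161, 9389], [288, 184, 70, 36, 1116], [281, 203, 5, 4, 16], [274, 221, 9, 6, 19], [285, 222, 7, 6, 20], [295, 241, 179, 109, 9181], [152, 298, 29, 94, 1485], [232, 327, 14, 10, 84], [250, 340, 14, 10, 103], [209, 349, 27, 13, 292], [250, 350, 17, 12, 184], [250, 375, 18, 9, 110], [186, 376, 58, 44, 885], [269, 384, 7, 10, 57], [227, 386, 20, 12, 74], [252, 387, 10, 12, 57], [305, 387, 7, 7, 18], [162, 395, 21, 25, 244], [305, 394, 10, 19, 76], [236, 410, 17, 10, 42], [265, 411, 11, 9, 23]]
```

```bash
python3 -c "
from workcell import bot
print(bot.finish_job())"
```

```text
the job is handed in; nothing more can be done
None
```

The case is ready to carry, and I handed the job in at about 20 s of robot time. I pushed with the shut fingertips only, in the order asked.

- **Follower:** It stopped hard against the tiles at about 18 N. The wrist picture, measured from the catch pivot, put its back face at the case's y of about -8 mm, which is a travel of about 0.132. Measured from the rear block instead, the figure came out several mm short. I trusted the pivot, which matches the stated stop. I could not see under the lid to check each tile, and I did not look at the row again after moving the lid.
- **Lid:** It stopped hard at about 13 N. Its end face then lay 7.5 mm short of the pivot line, against 8 mm nominal, so it is fully home within measuring error. Partway along, the finger shoulders rested on the batten with up to 20 N of downward force. I backed off, lowered the tool and pushed on normally.
- **Catch:** It reached its stop with about 10 N on the post. I had used up the pictures I could view, so the final check was by colour samples. These showed the brass bar at the same place along its whole length, so it lies straight, at about 0 rad, just behind the lid's end.
- **Other things on the table:** I never deliberately touched them and saw no sign of contact. The before-and-after comparison of the top view was cluttered by the arm and its shadow, so it does not prove this. The arm was clear of everything at hand-in, with wrist force near zero.

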